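# Uncover and tip out the pin rinse basket

## Task

Press the cover's two spring tabs inward to free it, lift the cover off the rinse stand and gently lay it flat, right way up, wholly on the empty rubber mat. Then tip the mesh basket up by its handle so that all three pins roll out of the spout into the catch tray, and let it back down level. Leave the couplers, the end cap and the canister where they are.

Things in the scene. Friction and masses are not known exactly. Their poses are not given: they have to be found in the camera images.
- stand: grey steel tipping stand fixed to the bench, 185 x 138 mm, 117 mm tall. Origin: bench level under its middle; +x points to the pouring side and the catch tray, z up. Two side rails (tops 100 mm up, y = +-60 mm) carry the cover with 2 mm play. Mid of each rail a steel keeper (x +-18 mm, |y| 58 to 69 mm, top 117 mm up) hangs inward over a tab's tongue
- cover: flat aluminium splash cover on the stand, 124 (x) x 126 (y) x 4 mm, notched at the keepers, 0.31 kg with its two tabs. Origin: centre of its underside, z up; starts 100 mm above the stand's origin, axes parallel. On top stand the upright thumb plates of two opposed spring tabs, to be pinched together along y, reaching 50 mm above the underside
- tab_l (a joint): how far the tab on the cover's +y side is pressed inward (-y), m: 0 free, 0.010 fully in; spring 2.5 N at the start, 7.5 N fully in, returns when let go. From the plate's foot a flat tongue runs out to y = 64 mm (free), 6 mm under the stand's keeper, and locks the cover; pressed in more than about 8 mm it is clear
- tab_r (a joint): the same for the mirrored tab on the cover's -y side (pressed inward towards +y). With both tabs pressed in, squeezed towards each other, the cover lifts straight up
- tab_l_face (a point): outer face of the +y tab's steel thumb plate (26 mm wide in x), 40 mm above the cover's underside; y = +31 mm in the cover's frame when free, +21 mm fully in
- tab_r_face (a point): outer face of the -y tab's steel thumb plate (26 mm wide in x), 40 mm above the cover's underside; y = -31 mm in the cover's frame when free, -21 mm fully in
- cover_grip (a point): point to pinch the cover, midway between the two thumb plates, 40 mm above the cover's underside (x 0, y 0 in its frame). The outer faces are 62 mm apart free, 42 mm with both tabs fully in. Fingertips 17 mm or more above the underside pass over the keepers
- handle (a point): middle of the basket's handle, a round bar 12 mm thick, 84 mm long, parallel to the stand's y, 92 mm above the bench when level, at the end away from the spout (110 mm behind the stand's origin). 38 mm free between bar and basket wall, open below. Can be pinched from above, fingers closing along the stand's x; it turns between the fingers
- lip (a point): middle of the basket's spout lip, on its hinge line (parallel to the stand's y), 80 mm above the bench. With the basket level the handle bar is 180 mm behind it (stand's -x) and 12 mm higher
- basket (a joint): tilt of the mesh basket about its spout lip, rad: 0 level to 1.5; grows as the handle end rises. 0.35 kg without pins; sinks back damped when let go. Inside 132 x 82 x 45 mm; the floor ramps up 34 degrees to the spout, a 56 mm notch in the rim: pins start to leave at about 0.6 rad, surely by 1.3 rad. The latched cover stops it tipping
- tray: dark steel catch tray with rubber floor, fixed, 190 (x) x 150 (y) mm, walls 44 mm tall (far wall 100 mm), floor 7 mm above the bench, under the spout. Origin: centre of its underside; axes as the stand's
- pin0_center (a point): centre of one of three loose round-ended steel pins, 22 mm thick, 36 mm long, 70 g, at first lying in the basket under the cover
- pin1_center (a point): centre of one of three loose round-ended steel pins, 22 mm thick, 36 mm long, 70 g, at first lying in the basket under the cover
- pin2_center (a point): centre of one of three loose round-ended steel pins, 22 mm thick, 36 mm long, 70 g, at first lying in the basket under the cover
- mat: black rubber mat, fixed flat on the bench to one side, 210 x 210 x 4 mm, empty; either on the left or on the right. Origin: centre of its underside
- right_angle: rusty right-angle tube coupler, two short rings one above the other at right angles, about 135 mm tall; bystander on the galvanised shelf; origin at its underside centre
- swivel: zinc swivel coupler, a short ring with a round pivot plate, about 70 mm tall; bystander on the galvanised shelf; origin at its underside centre
- sleeve: grey cast sleeve coupler, a tube 60 mm across and 100 mm long lying down; bystander on the galvanised shelf; origin at its underside centre
- end_cap: red plastic tube end cap, 54 mm across, 34 mm tall; bystander on the bench beside the catch tray (at its +y side); origin at its underside centre
- canister: squat steel screw-top canister with a knurled lid, 68 mm across, 80 mm tall; bystander on the bench beside the catch tray (at its -y side); origin at its underside centre
Things that resemble listed ones, but are neither listed nor needed, are in the scene too. Several things have the shape of the cover; the one meant has the colours described above.

How it is judged:
By the outcome, as a careful person would: the job done as asked, in the order asked, and still so for the second after the job is handed in, with the robot touching nothing.
It also fails if it takes over 64 s, if anything falls off the work surface, if the arm or the gripper's body presses on something with over 40 N, if the wrist force passes 120 N, or if a joint passes its speed limit or range.

## Robot

A 7-joint arm with a two-finger parallel gripper is mounted at the origin on the work surface. World frame = base frame: x ahead of the robot, y to its left, z up, the work surface at z = 0. Lengths are in m, angles in rad, forces in N, time in s.
With the tool pointing down it reaches from about 0.425 to 0.925 m from the base axis. Payload 6.8 kg.
Tool frame: the origin (TCP) lies on the centre line of the jaws, within the pads' length; the fingertips stand bot.finger_overhang ahead of it and the grasp point (between the pads) lies 3 mm ahead of it (bot.finger_overhang is the distance from the TCP to the fingertips, in m); z points along the fingers, y is the direction in which the jaws open and shut (so a half turn about z gives the same grasp; the last joint's range is limited). The gripper opens to 85 mm and grips with 20 to 120 N. Pads are 22 mm wide; open, the fingers measure 114 mm over their backs; the gripper's body (76 mm by 85 mm) begins 54 mm behind the grasp point. The pads swing forward as they close: fully open they stand 13 mm farther back than shut.
Start: joints at [-1.288, 0.477, 0.022, 1.555, -0.011, 1.109, -0.083], TCP at [0.257, 0.624, 0.253] pointing down, gripper open.
Joint ranges: [-2.96, 2.96], [-0.34, 2.1], [-1.41, 1.46], [0.24, 2.44], [-1.37, 4.51], [0.17, 1.92], [-2.96, 2.96]. Speed limits (rad/s): [2.39, 2.39, 3.14, 3.14, 3.14, 3.14, 3.14].

## Interface

Orientations are given as a unit quaternion [w, x, y, z].
In Python, from station import bot gives the robot as it stands.
- The arm moves only by the tool drive_tool, never from a script. Its argument "increments" is text: rows parted by semicolons, each of 4 numbers parted by spaces: the shift along the world's x, y, z in m, then the turn about the world's z in rad. In form: tx ty tz spin; .... A call has 1 to 12 rows; each row shifts and turns the commanded pose from where the row before left it; what a row does not reach is not made up. A row lasts 1/12 s, in which the tool goes at most 41.7 mm and 7.16 degrees, less where a joint would pass 70% of its speed; a pose out of reach is approached as far as the arm can. A call is refused whole if a number of a shift passes 0.0417 or a number of a turn 0.125, either way. A call with a gripper value outside its range is refused whole. "grip" is the opening, from 0 (shut) to 1 (fully open), set as the call begins (left out, the last holds). The fingers move at their own pace and stop on an object; "squeeze" is the grip in N (left out, the last holds). Time passes only in rows, so rows that do not move let the fingers close. It gives the time, the measured TCP pose, the force and the opening at its end, in the units of the state.
- bot.get_obs(): the state, without advancing time (a new reading comes with each control period).
- bot.read_camera(name): name is "scene" or "top"; returns the picture (480x640x3 uint8, red, green, blue); there is no depth.
- bot.calibration(name): a dict with "fx", "fy", "cx", "cy" (pixels), "distortion" ([k1, k2, p1, p2, k3] as OpenCV has them; the pictures are not rectified), "camera_from_world" (4x4, takes a point from world to camera coordinates). Camera axes: x right, y down, z forward; pixel columns grow to the right and rows downward; lengths in m; the calibration is good to about 2 mm. A picture is of the moment at which its call begins. calibration takes no time and is no camera call.
- bot.hand_in(): hands the job in, once; it reports no verdict.
The state is a dict: "t": time; "q": joint angles; "joint_vel": joint speeds; "joint_torque": joint torques, N m; "eef_pos": TCP position; "tool_rot": TCP orientation; "contact_force": force on the tool from outside, world axes, zero at the start; "torque": the same for the moment, N m; "gripper_width": opening from 0.0 (shut) to 1.0 (fully open).
Only numpy, scipy, OpenCV 4.12 (cv2) and the standard library are available. Lean on these libraries where they do the work, as an engineer would, in place of code of your own. Each camera call takes 0.05 s, during which the arm holds its last target.

## Working session

There is one attempt and no reset: what is moved stays moved. The work goes in short steps, Python scripts to look and compute and a tool call to move; the robot and the scene stay as the last step left them, time stands still between calls to the robot, and variables do not carry over. Pictures are saved under pics/ and viewed, and the job is handed in when it is done.

Besides the shell and the picture viewer there is one more tool, called after ">>>" in YAML: its name, and indented under it one key for each argument. drive_tool: Moves the arm, as the interface text tells. Its arguments: {"type":"object","properties":{"increments":{"type":"string"},"grip":{"type":"number"},"squeeze":{"type":"number"}},"required":["increments"]}

```bash
mkdir -p pics; ls; python3 - <<'E'
from station import bot
import cv2
for n in("scene","top"):
    im=bot.read_camera(n); cv2.imwrite(f"pics/{n}0.png",im[:,:,::-1]); c=bot.calibration(n); print(n,{k:(v if k!='camera_from_world' else [[round(float(x),4) for x in r] for r in v]) for k,v in c.items()})
print(bot.get_obs(), bot.finger_overhang)
E
```

```text
pics
scene {'fx': 544.6900633382412, 'fy': 544.6900633382412, 'cx': 319.9912442096293, 'cy': 244.95533026703438, 'distortion': array([-0.15377426,  0.        ,  0.        ,  0.        ,  0.        ]), 'camera_from_world': [[-0.6981, 0.7159, 0.01, 0.4084], [0.5465, 0.5419, -0.6385, -0.2693], [-0.4626, -0.4403, -0.7695, 1.5788], [0.0, 0.0, 0.0, 1.0]]}
top {'fx': 439.1979936308496, 'fy': 439.1979936308496, 'cx': 317.68915855485983, 'cy': 247.54845614633567, 'distortion': array([0.00706544, 0.        , 0.        , 0.        , 0.        ]), 'camera_from_world': [[0.0042, -0.9998, 0.0201, -0.0118], [-0.9911, -0.0069, -0.1329, 0.6093], [0.133, -0.0194, -0.9909, 1.2266], [0.0, 0.0, 0.0, 1.0]]}
{'t': 0.1, 'q': array([-1.28809026,  0.47771262,  0.02234706,  1.55633356, -0.01147467,
        1.10930568, -0.08310306]), 'joint_vel': array([ 4.01064189e-05,  1.63751682e-04, -4.88445015e-04, -1.99661479e-03,
        9.94628168e-04, -1.03057346e-03,  2.25021921e-04]), 'joint_torque': array([ 4.86031466e-03, -5.97761965e+01,  1.61400698e+00, -2.81952685e+01,
        1.28569620e-02,  5.04866344e-03,  2.34519369e-06]), 'eef_pos': array([0.25695965, 0.62364678, 0.25243427]), 'tool_rot': array([-8.76713659e-05,  1.94149807e-01,  9.80971553e-01, -8.10731961e-04]), 'contact_force': array([-0.57623776,  0.45457305, -0.10014647]), 'torque': array([-0.00889896,  0.07000167, -0.04648401]), 'gripper_width': 1.0019260522580913} 0.022
```

View pics/scene0.png

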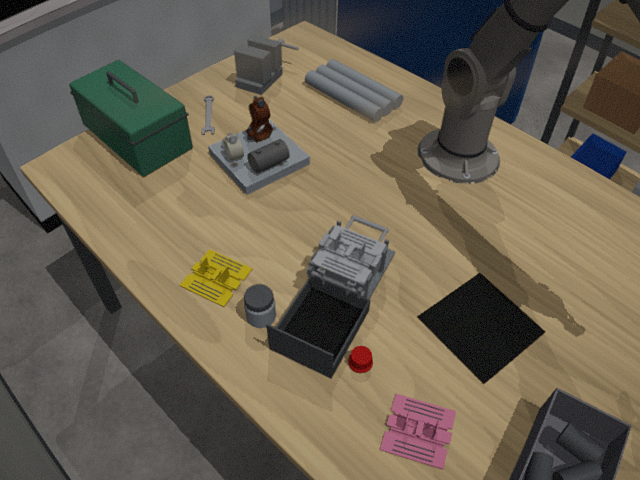

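View pics/top0.png

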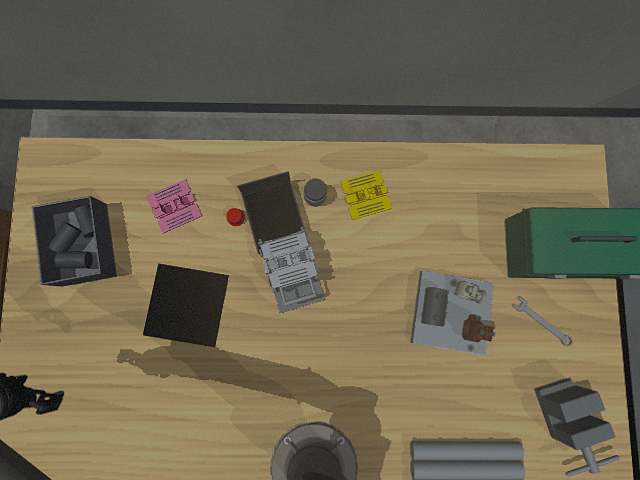

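The scene picture shows the stand at about (350,265), the tray at (320,325), the empty mat at (482,327), and pink and yellow lookalikes. In the top view the stand is at about (292,270), the tray at (270,207) and the mat at (186,305). I'll enlarge both.

```bash
python3 - <<'E'
import cv2
a=cv2.imread("pics/top0.png")[160:320,220:350]; cv2.imwrite("pics/top0c.png",cv2.resize(a,None,fx=3.7*1.0,fy=3.7,interpolation=cv2.INTER_CUBIC))
a=cv2.imread("pics/scene0.png")[205:375,260:410]; cv2.imwrite("pics/scene0c.png",cv2.resize(a,None,fx=3.5,fy=3.5,interpolation=cv2.INTER_CUBIC))
a=cv2.imread("pics/top0.png")[255:355,130:240]; cv2.imwrite("pics/mat0c.png",cv2.resize(a,None,fx=4,fy=4,interpolation=cv2.INTER_CUBIC))
E
```

```text
(no output)
```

View pics/top0c.png

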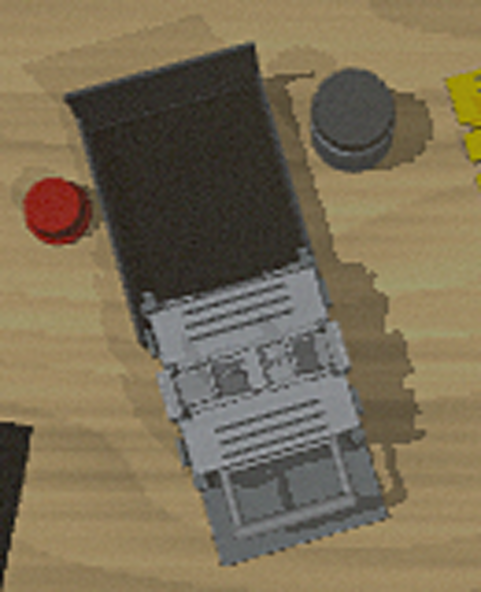

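View pics/scene0c.png

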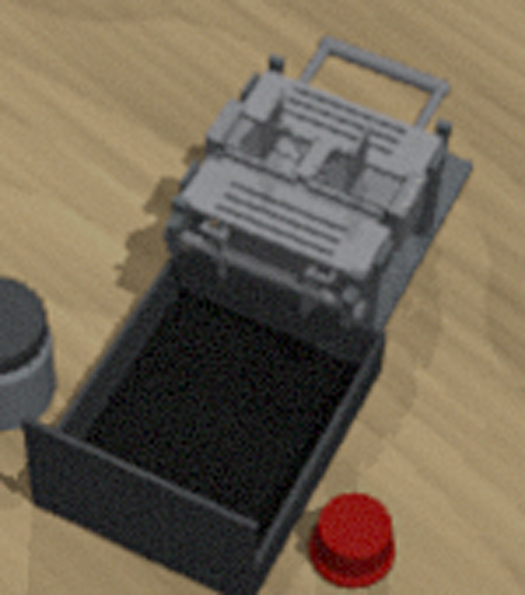

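View pics/mat0c.png

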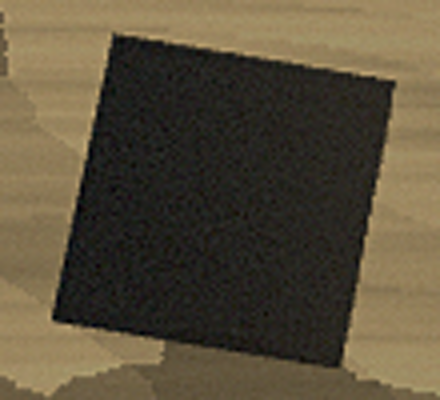

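```bash
cat > h.py <<'E'
import numpy as np, cv2
from scipy.optimize import least_squares
from station import bot
C={n:bot.calibration(n) for n in("scene","top")}
def K(n):
    c=C[n]; return np.array([[c['fx'],0,c['cx']],[0,c['fy'],c['cy']],[0,0,1]]),np.array(c['distortion'])
def proj(n,P):
    T=np.array(C[n]['camera_from_world']); k,d=K(n)
    return cv2.projectPoints(np.atleast_2d(np.array(P,float)),cv2.Rodrigues(T[:3,:3])[0],T[:3,3],k,d)[0].reshape(-1,2)
def ray(n,uv,z):
    T=np.array(C[n]['camera_from_world']); k,d=K(n)
    p=cv2.undistortPoints(np.array([[uv]],float),k,d)[0,0]; R=T[:3,:3]
    o=-R.T@T[:3,3]; v=R.T@np.array([p[0],p[1],1]); return o+v*(z-o[2])/v[2]
def loc(p,L):
    x,y,a=p; L=np.atleast_2d(np.array(L,float)); c,s=np.cos(a),np.sin(a)
    return np.c_[x+c*L[:,0]-s*L[:,1],y+s*L[:,0]+c*L[:,1],L[:,2]]
E
python3 - <<'E'
from h import *
T=lambda u,v:(220+u/3.7,160+v/3.7)
S=lambda u,v:(260+u/3.5,205+v/3.5)
print("top handle",ray('top',T(237,531),.092),ray('top',T(352,499),.092))
print("scene handle",ray('scene',S(325,44),.092),ray('scene',S(448,90),.092))
print("base",ray('top',T(222,565),.0),ray('top',T(388,517),.0))
print("tray wall",ray('top',T(68,97),.1),ray('top',T(253,43),.1))
print("cover",[ray('top',T(*q),.104) for q in((150,310),(318,268),(192,475),(360,430))])
M=[ray('top',(130+u/4,255+v/4),.004) for u,v in((113,34),(396,82),(341,367),(53,320))]
print("mat",M,np.mean(M,0),[np.linalg.norm(M[i]-M[i-1]) for i in range(4)])
d=M[0]-M[3]; print(np.arctan2(d[1],d[0]))
E
```

```text
top handle [0.44846816 0.08337312 0.092     ] [ 0.47223046 -0.00095726  0.092     ]
scene handle [0.47860563 0.00341514 0.092     ] [0.45165178 0.08900137 0.092     ]
base [0.42242979 0.09991921 0.        ] [ 0.46057291 -0.03088114  0.        ]
tray wall [0.77257553 0.21487237 0.1       ] [0.816137   0.07607964 0.1       ]
cover [array([0.61020475, 0.14928716, 0.104     ]), array([0.64263765, 0.02535691, 0.104     ]), array([0.4887904 , 0.11609055, 0.104     ]), array([ 0.52232167, -0.00640701,  0.104     ])]
mat [array([0.56389318, 0.45817478, 0.004     ]), array([0.52982241, 0.25064702, 0.004     ]), array([0.32527236, 0.2834866 , 0.004     ]), array([0.35793014, 0.48994129, 0.004     ])] [0.44422952 0.37056243 0.004     ] [np.float64(0.2083983851359385), np.float64(0.21030594092482383), np.float64(0.20716939384142322), np.float64(0.20902169753874358)]
-0.15302820037162654
```

```bash
cat >> h.py <<'E'
def draw(n,im,p,out,crop,f):
    x0,y0,x1,y1=crop; a=cv2.resize(im[y0:y1,x0:x1],None,fx=f,fy=f,interpolation=cv2.INTER_CUBIC)
    def pl(L,col,closed=True):
        q=proj(n,loc(p,L)); q=((q+.5-[x0,y0])*f-.5); cv2.polylines(a,[np.round(q).astype(np.int32)],closed,col,1)
    r=lambda x,y,z:[(x,y,z),(x,-y,z),(-x,-y,z),(-x,y,z)]
    pl(r(.062,.063,.104),(0,255,0))
    pl([(-.11,.042,.092),(-.11,-.042,.092)],(0,0,255),False)
    for s in(1,-1):
        pl([(-.018,s*.058,.117),(.018,s*.058,.117),(.018,s*.069,.117),(-.018,s*.069,.117)],(255,255,0))
        pl([(-.013,s*.031,.104),(.013,s*.031,.104),(.013,s*.031,.15),(-.013,s*.031,.15)],(255,0,255))
    pl(r(.0925,.069,0),(0,255,255))
    cv2.imwrite(out,a)
E
python3 - <<'E'
from h import *
T=lambda u,v:(220+u/3.7,160+v/3.7)
S=lambda u,v:(260+u/3.5,205+v/3.5)
ob=[('top',(-.11,.040,.092),T(237,531)),('top',(-.11,-.040,.092),T(352,499)),('scene',(-.11,-.040,.092),S(325,44)),('scene',(-.11,.040,.092),S(448,90)),
('top',(.062,.063,.104),T(150,310)),('top',(.062,-.063,.104),T(318,268)),('top',(-.062,.063,.104),T(192,475)),('top',(-.062,-.063,.104),T(360,430))]
f=lambda p:np.concatenate([proj(n,loc(p,L))[0]-uv for n,L,uv in ob])
r=least_squares(f,[.566,.07,.27],loss='soft_l1');print(r.x,f(r.x).reshape(-1,2).round(1).tolist())
p=r.x
draw('top',cv2.imread('pics/top0.png'),p,'pics/ot.png',(235,220,340,320),6)
draw('scene',cv2.imread('pics/scene0.png'),p,'pics/os.png',(300,205,410,310),5.5)
E
```

```text
[0.56673861 0.07164015 0.26305256] [[0.6, -0.6], [-2.0, 0.5], [2.5, -1.5], [-2.0, -2.0], [0.3, -0.0], [-0.6, -0.1], [-0.1, -0.6], [-0.4, -0.3]]
```

View pics/ot.png

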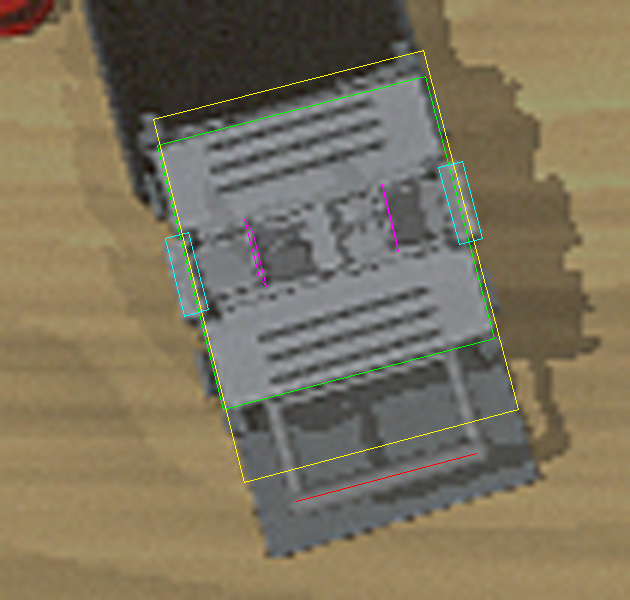

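View pics/os.png

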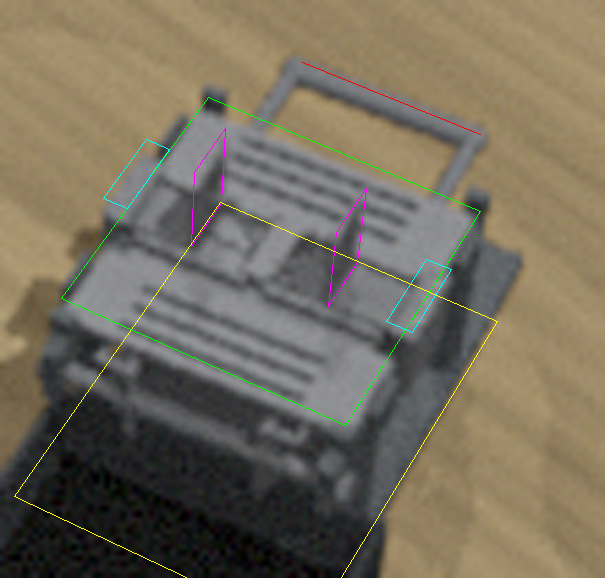

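The fit gives the stand at about (0.567, 0.0715) with yaw 0.265. It agrees in both views to about 1 px, and the cover-to-handle distance comes out at 110 mm as it should. The mat centre is (0.444, 0.371), with sides of 207 to 210 mm. I'll move above the cover now.

>>> drive_tool:
  increments: "0.019 -0.034 0 0.055;0.019 -0.034 0 0.055;0.019 -0.034 0 0.055;0.019 -0.034 0 0.055;0.019 -0.034 0 0.055;0.019 -0.034 0 0.055;0.019 -0.034 0 0.055;0.019 -0.034 0 0.055;0.019 -0.034 0 0.055;0.019 -0.034 0 0.055;0.019 -0.034 0 0.055;0.019 -0.034 0 0.055"
  grip: 1
  squeeze: 45

```text
t: 1.1
eef_pos: [0.4855, 0.2142, 0.2532]
tool_rot: [-0.0, -0.136, 0.991, -0.0]
contact_force: [0.4, 0.4, 0.4]
gripper_width: 1.004
```

>>> drive_tool:
  increments: "0.0205 -0.036 0 -0.006;0.0205 -0.036 0 0;0.0205 -0.036 0 0;0.0205 -0.036 0 0;0 0 -0.025 0;0 0 0 0;0 0 0 0"

```text
t: 1.68
eef_pos: [0.5661, 0.0718, 0.2271]
tool_rot: [-0.002, -0.131, 0.991, -0.0]
contact_force: [0.0, -0.0, -0.5]
gripper_width: 0.998
```

```bash
python3 - <<'E'
from h import *
for n in("scene","top"):
    im=bot.read_camera(n); cv2.imwrite(f"pics/{n}1.png",im[:,:,::-1])
o=bot.get_obs();print(o['eef_pos'],o['tool_rot'],o['t'],o['q'])
e=o['eef_pos']
a=cv2.imread("pics/top1.png")[180:320,235:365]; cv2.imwrite("pics/top1c.png",cv2.resize(a,None,fx=4.2,fy=4.2,interpolation=cv2.INTER_CUBIC))
draw('scene',cv2.imread('pics/scene1.png'),(0.567,.0715,.265),'pics/os1.png',(300,175,410,310),4.4)
E
```

```text
[0.56694427 0.07347426 0.22877935] [ 4.66129973e-06 -1.32191245e-01  9.91224179e-01  3.18193158e-04] 1.7833 [-0.37057336  0.33357524  0.16599218  1.84275584 -0.06637889  0.97048743
  1.65990924]
```

View pics/top1c.png

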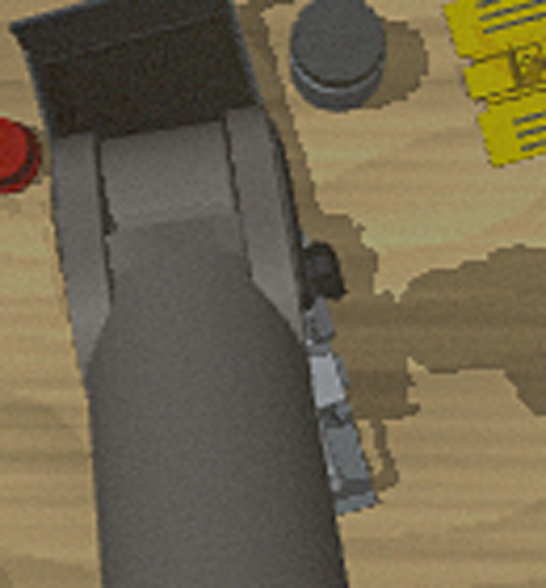

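View pics/os1.png

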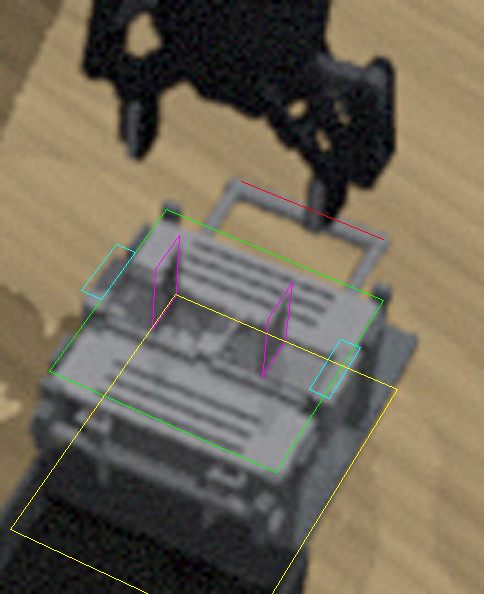

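```bash
python3 - <<'E'
from h import *
im=cv2.imread('pics/scene1.png'); x0,y0,f=300,235,8
a=cv2.resize(im[235:308,300:400],None,fx=f,fy=f,interpolation=cv2.INTER_LANCZOS4); a=cv2.convertScaleAbs(a,alpha=1.3)
cv2.imwrite('pics/clean.png',a)
p=(0.567,.0715,.265)
def box(xa,xb,ya,yb,za,zb,col):
    q=proj('scene',loc(p,[(x,y,z) for z in(za,zb) for x,y in((xa,ya),(xb,ya),(xb,yb),(xa,yb))]));q=np.round((q+.5-[x0,y0])*f-.5).astype(np.int32)
    for r in(q[:4],q[4:]):cv2.polylines(a,[r],True,col,1)
    for i in range(4):cv2.line(a,tuple(map(int,q[i])),tuple(map(int,q[i+4])),col,1)
box(-.062,.062,-.063,.063,.1,.104,(0,255,0))
for s in(1,-1):
    box(-.018,.018,*sorted((s*.058,s*.069)),.100,.117,(255,255,0))
    box(-.013,.013,*sorted((s*.031,s*.028)),.104,.15,(255,0,255))
cv2.imwrite('pics/boxes.png',a)
E
```

```text
(no output)
```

View pics/clean.png

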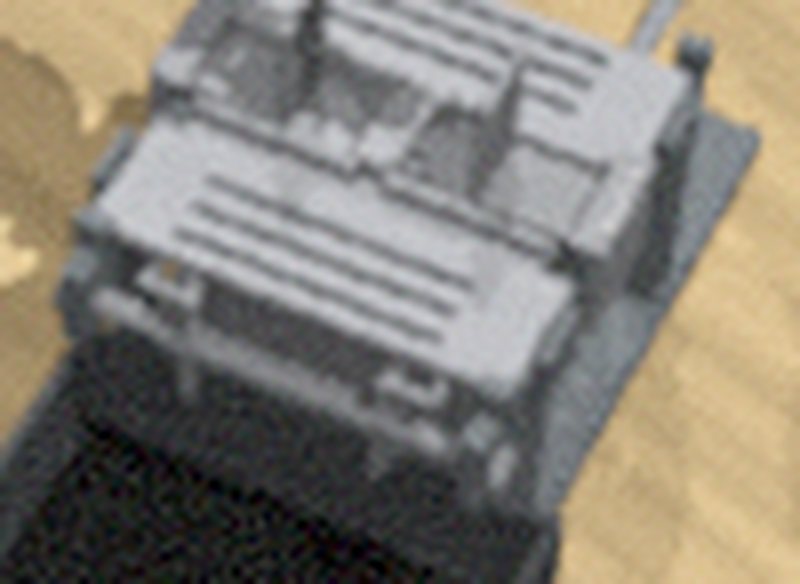

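View pics/boxes.png

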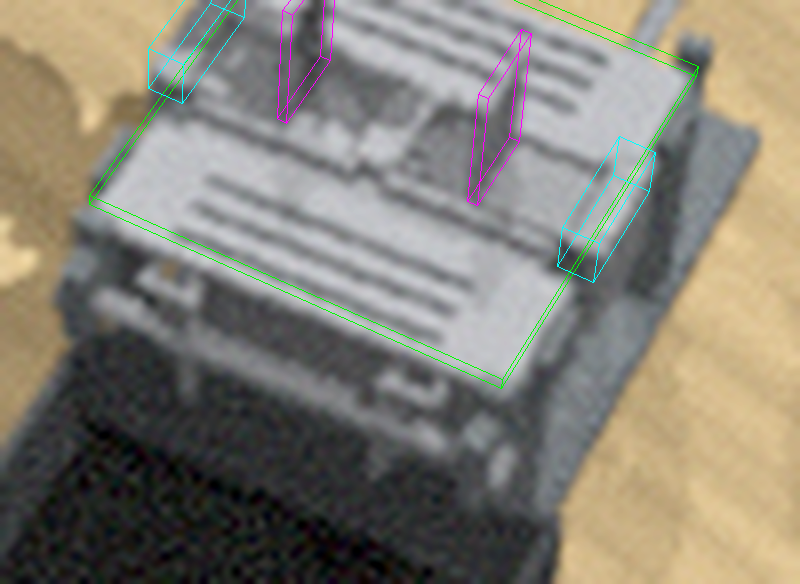

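The box overlay agrees with the scene view to about 1 px on the cover, keepers and thumb plates. I'll descend onto the tabs.

>>> drive_tool:
  increments: "0 -0.001 -0.02 0;0 0 -0.02 0;0 0 -0.018 0;0 0 -0.015 0;0 0 -0.012 0;0 0 0 0;0 0 0 0"
  grip: 1

```text
t: 2.37
eef_pos: [0.5671, 0.072, 0.1436]
tool_rot: [-0.0, -0.132, 0.991, 0.0]
contact_force: [0.4, 0.5, -0.1]
gripper_width: 1.002
```

>>> drive_tool:
  increments: "0 0 0 0;0 0 0 0;0 0 0 0;0 0 0 0;0 0 0 0;0 0 0 0;0 0 0 0;0 0 0 0;0 0 0 0;0 0 0 0"
  grip: 0
  squeeze: 45

```text
t: 3.2
eef_pos: [0.5683, 0.0722, 0.1459]
tool_rot: [0.002, -0.132, 0.991, 0.001]
contact_force: [-3.4, 1.9, 13.7]
gripper_width: 0.467
```

```bash
python3 - <<'E'
from h import *
im=bot.read_camera('scene'); a=im[190:310,300:410,::-1]; cv2.imwrite("pics/s2.png",cv2.resize(a,None,fx=5,fy=5,interpolation=cv2.INTER_CUBIC))
print(bot.get_obs())
E
```

```text
{'t': 3.25, 'q': array([-0.35249177,  0.43669889,  0.15026784,  1.91099172, -0.08986375,
        0.79690645,  1.68239564]), 'joint_vel': array([-3.28825893e-04, -2.15444628e-03,  1.91378771e-03, -1.66637554e-04,
        6.12884958e-05, -2.05533166e-03, -1.03934225e-03]), 'joint_torque': array([  1.57959312, -43.67651939,   4.15303096, -20.01225471,
         0.1294053 ,  -1.1673471 ,  -0.44702863]), 'eef_pos': array([0.56828682, 0.07218079, 0.14585393]), 'tool_rot': array([ 1.62661590e-03, -1.32142852e-01,  9.91229183e-01,  5.72366316e-04]), 'contact_force': array([-4.14046631,  1.69924412, 13.80584193]), 'torque': array([0.25128482, 0.82475626, 0.4289133 ]), 'gripper_width': 0.46649911321570015}
```

View pics/s2.png

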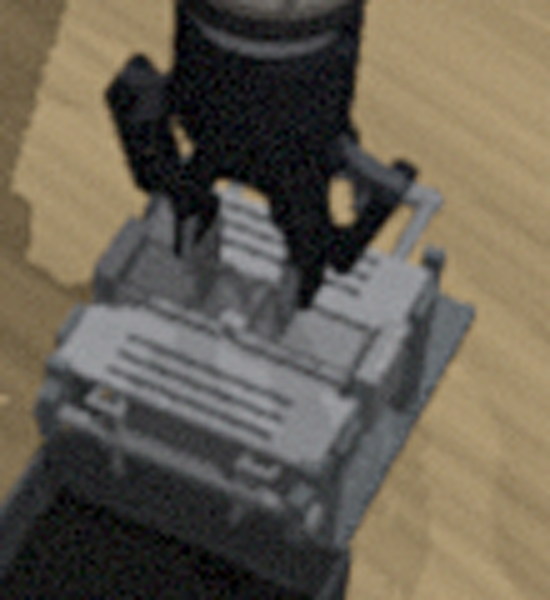

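The opening is 0.467, about 40 mm, so both tabs are fully in and the pads hold the plates. I'll lift slowly.

>>> drive_tool:
  increments: "0 0 0.004 0;0 0 0.005 0;0 0 0.006 0;0 0 0.008 0;0 0 0.01 0;0 0 0.01 0;0 0 0 0"

```text
t: 3.83
eef_pos: [0.5686, 0.0708, 0.189]
tool_rot: [0.002, -0.131, 0.991, 0.0]
contact_force: [1.0, 0.2, -1.3]
gripper_width: 0.462
```

```bash
python3 - <<'E'
from h import *
im=bot.read_camera('scene'); a=im[160:310,300:410,::-1]; cv2.imwrite("pics/s3.png",cv2.resize(a,None,fx=4,fy=4,interpolation=cv2.INTER_CUBIC))
o=bot.get_obs();print(o['eef_pos'],o['contact_force'],o['torque'],o['gripper_width'])
E
```

```text
[0.56814668 0.07094509 0.18791507] [ 0.07418051 -0.1038052  -2.57950447] [-0.02899693 -0.04642608 -0.04740132] 0.4613100576341587
```

View pics/s3.png

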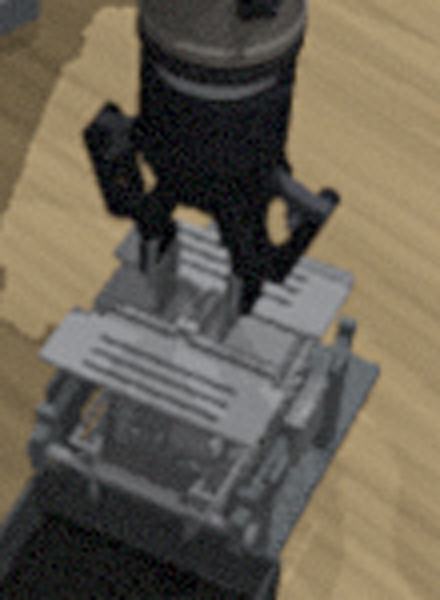

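Lifted free: the force shows about -2.6 N of cover weight. I'll raise it further and carry it to the mat.

>>> drive_tool:
  increments: "0 0 0.02 0;0 0 0.03 0;-0.005 0.01 0.02 -0.04;-0.0135 0.032 0 -0.045;-0.0135 0.034 0 -0.045;-0.0135 0.034 0 -0.045;-0.0135 0.034 0 -0.045;-0.0135 0.034 0 -0.045;-0.0135 0.034 0 -0.045;-0.0135 0.033 0 -0.045;-0.013 0.03 0 -0.045;-0.01 0.02 0 -0.015"

```text
t: 4.88
eef_pos: [0.4423, 0.3696, 0.2559]
tool_rot: [-0.001, 0.075, 0.997, 0.0]
contact_force: [0.3, 0.7, -2.3]
gripper_width: 0.459
```

>>> drive_tool:
  increments: "-0.001 0.005 -0.02 0;0 0 -0.035 0;0 0 -0.035 0;0 0 -0.03 0;0 0 -0.02 0;0 0 0 0"

```text
t: 5.38
eef_pos: [0.441, 0.3686, 0.1115]
tool_rot: [-0.003, 0.076, 0.997, -0.004]
contact_force: [-0.8, -0.8, -2.9]
gripper_width: 0.464
```

```bash
python3 - <<'E'
from h import *
im=bot.read_camera('scene'); a=im[200:400,380:580,::-1]; cv2.imwrite("pics/s4.png",cv2.resize(a,None,fx=3,fy=3,interpolation=cv2.INTER_CUBIC))
o=bot.get_obs();print(o['t'],o['eef_pos'],o['tool_rot'],o['contact_force'],o['torque'],o['gripper_width'])
E
```

```text
5.4333 [0.44225948 0.36969563 0.11406636] [-0.00174808  0.07583588  0.99711641 -0.00217306] [-0.49195537 -0.18745661 -2.08842002] [ 0.0201695  -0.01906649 -0.04061392] 0.4614220836826701
```

View pics/s4.png

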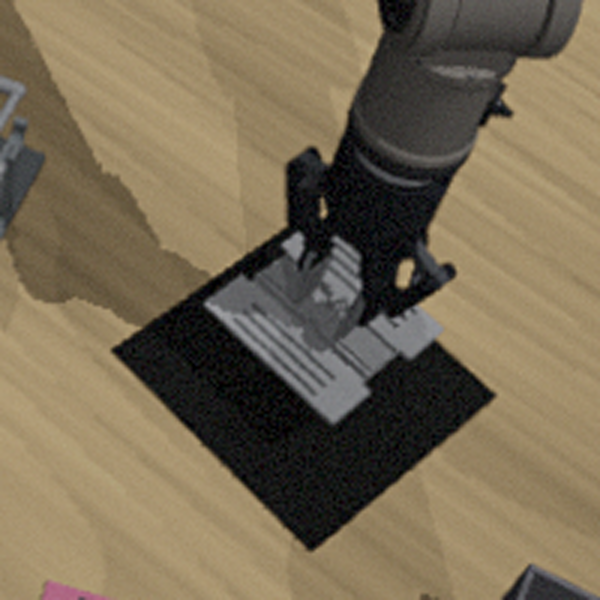

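The cover hangs level above the mat, seen at about (300,330) in the crop. I'll lower it gently; contact is expected at TCP z of about 0.050.

>>> drive_tool:
  increments: "0.001 0.001 -0.02 0;0 0 -0.015 0;0 0 -0.01 0;0 0 -0.007 0;0 0 -0.004 0;0 0 0 0;0 0 0 0"

```text
t: 6.02
eef_pos: [0.445, 0.3725, 0.061]
tool_rot: [0.0, 0.076, 0.997, 0.0]
contact_force: [0.0, 0.6, -3.1]
gripper_width: 0.464
```

>>> drive_tool:
  increments: "0 0 -0.002 0;0 0 -0.002 0;0 0 -0.002 0;0 0 0 0"

```text
t: 6.35
eef_pos: [0.4445, 0.372, 0.0541]
tool_rot: [-0.0, 0.076, 0.997, -0.0]
contact_force: [-0.0, -0.8, -2.5]
gripper_width: 0.459
```

>>> drive_tool:
  increments: "0 0 -0.0015 0;0 0 -0.0015 0;0 0 0 0;0 0 0 0"

```text
t: 6.68
eef_pos: [0.4446, 0.3721, 0.0512]
tool_rot: [-0.0, 0.076, 0.997, -0.0]
contact_force: [0.5, -0.4, -3.0]
gripper_width: 0.459
```

>>> drive_tool:
  increments: "0 0 -0.001 0;0 0 -0.001 0;0 0 -0.001 0;0 0 0 0;0 0 0 0"

```text
t: 7.1
eef_pos: [0.4448, 0.3723, 0.05]
tool_rot: [0.0, 0.076, 0.997, 0.0]
contact_force: [-4.0, -3.1, 13.9]
gripper_width: 0.461
```

Contact at z 0.050, as predicted. I'll release in stages.

>>> drive_tool:
  increments: "0 0 0 0;0 0 0 0;0 0 0 0"
  grip: 0.58

```text
t: 7.35
eef_pos: [0.4446, 0.3721, 0.0481]
tool_rot: [-0.0, 0.076, 0.997, -0.0]
contact_force: [0.6, 0.3, -3.2]
gripper_width: 0.575
```

>>> drive_tool:
  increments: "0 0 -0.001 0;0 0 0 0;0 0 0 0"
  grip: 0.7

```text
t: 7.6
eef_pos: [0.4445, 0.372, 0.047]
tool_rot: [-0.0, 0.076, 0.997, -0.0]
contact_force: [-0.4, 0.0, -2.9]
gripper_width: 0.701
```

>>> drive_tool:
  increments: "0 0 0 0;0 0 0 0;0 0 0 0;0 0 0 0;0 0 0 0"
  grip: 1

```text
t: 8.02
eef_pos: [0.4448, 0.3723, 0.0475]
tool_rot: [0.0, 0.076, 0.997, 0.0]
contact_force: [0.3, 0.5, 0.0]
gripper_width: 1.001
```

>>> drive_tool:
  increments: "0 0 0.01 0;0 0 0.02 0;0 0 0.03 0;0 0 0.04 0;0 0 0.04 0;0.01 -0.02 0.04 0;0.006 -0.035 0 0;0.005 -0.035 0 0;0 -0.035 0 0;0 0 0 0"

```text
t: 8.85
eef_pos: [0.4656, 0.2408, 0.2246]
tool_rot: [0.0, 0.08, 0.997, -0.002]
contact_force: [0.5, -0.3, -1.1]
gripper_width: 0.998
```

```bash
python3 - <<'E'
from h import *
im=bot.read_camera('scene'); a=im[180:400,290:580,::-1]; cv2.imwrite("pics/s5.png",cv2.resize(a,None,fx=2.7,fy=2.7,interpolation=cv2.INTER_CUBIC))
im=bot.read_camera('top'); a=im[180:380,130:380,::-1]; cv2.imwrite("pics/t5.png",cv2.resize(a,None,fx=3,fy=3,interpolation=cv2.INTER_CUBIC))
o=bot.get_obs();print(o['t'],o['eef_pos'],o['tool_rot'],o['contact_force'],o['torque'],o['gripper_width'])
E
```

```text
8.95 [0.46502762 0.24731646 0.22464432] [3.52776541e-04 7.75029290e-02 9.96992016e-01 3.02213010e-04] [-0.20205844  1.08344149 -1.32587667] [ 0.03148642 -0.02084349 -0.00724003] 0.9976730428498027
```

View pics/s5.png

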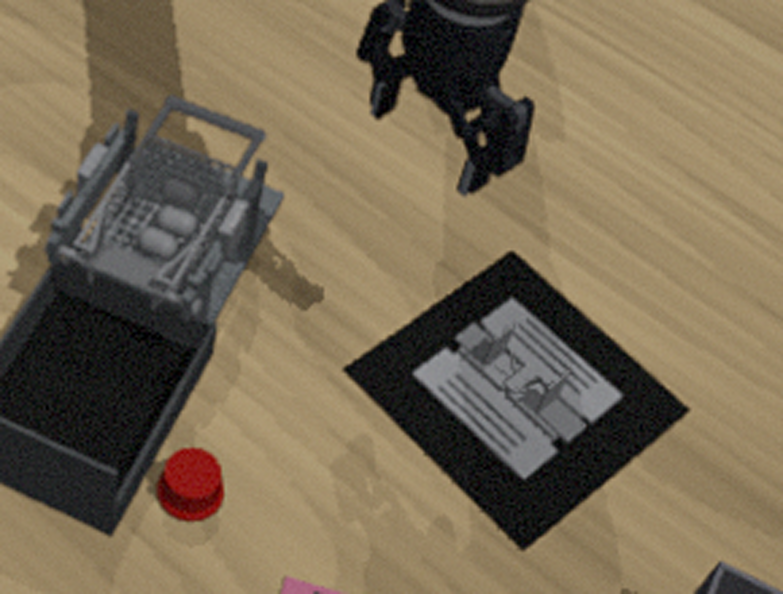

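View pics/t5.png

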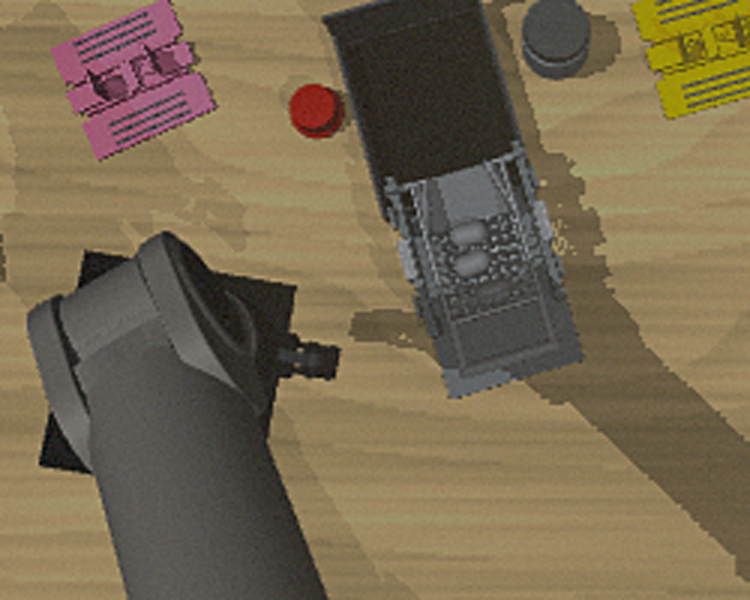

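The cover lies flat and centred on the mat, with its corners well inside the mat's edges, and the pins are visible in the basket. Next I'll measure the handle more closely.

```bash
python3 - <<'E'
from h import *
im=bot.read_camera('top')[:,:,::-1]; a=im[265:320,265:335]; a=cv2.resize(a,None,fx=10,fy=10,interpolation=cv2.INTER_CUBIC);a=cv2.convertScaleAbs(a,alpha=1.8); cv2.imwrite('pics/ht.png',a)
im=bot.read_camera('scene')[:,:,::-1]; a=im[205:260,330:400]; a=cv2.resize(a,None,fx=10,fy=10,interpolation=cv2.INTER_CUBIC);a=cv2.convertScaleAbs(a,alpha=1.5); cv2.imwrite('pics/hs.png',a)
H=loc((0.567,.0715,.265),[(-.11,.042,.092),(-.11,-.042,.092)]);print(H,H.mean(0))
print((proj('top',H)+.5-[265,265])*10,(proj('scene',H)+.5-[330,205])*10)
E
```

```text
[[0.44983964 0.08322387 0.092     ]
 [0.47184001 0.0021561  0.092     ]] [0.46083982 0.04268998 0.092     ]
[[196.16408622 385.04836024]
 [494.93135763 305.03350166]] [[570.87952223 244.78893533]
 [248.73333788 113.03576496]]
```

View pics/ht.png

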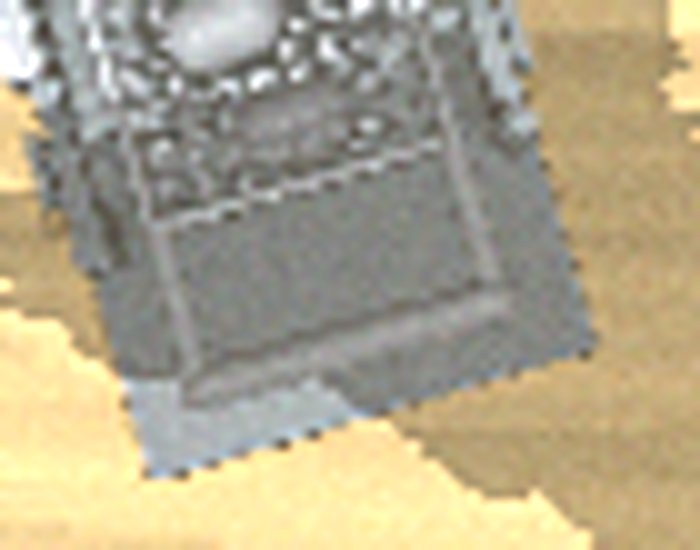

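View pics/hs.png

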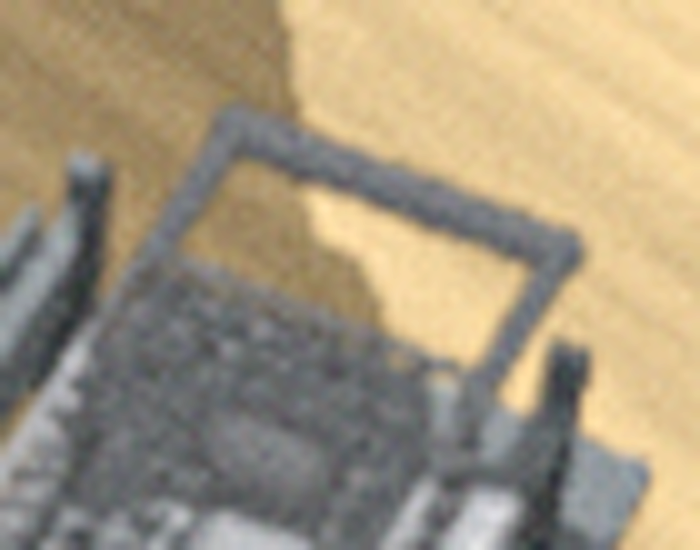

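The bar centre matches the prediction to about 1 px in both views: (0.461, 0.043). I'll move above it, turned so the jaws close along the stand's x.

>>> drive_tool:
  increments: "0 -0.02 0 -0.1;0 -0.02 0 -0.115;0 -0.02 0 -0.115;0 -0.02 0 -0.115;0 -0.02 0 -0.115;-0.001 -0.02 0 -0.115;-0.001 -0.02 0 -0.115;-0.001 -0.02 0 -0.115;-0.001 -0.02 0 -0.115;0 -0.02 0 -0.115;0 -0.004 0 -0.011;0 0 0 0"
  grip: 0.4

```text
t: 10.05
eef_pos: [0.461, 0.045, 0.2238]
tool_rot: [0.0, 0.604, 0.797, 0.0]
contact_force: [0.8, 1.3, -0.2]
gripper_width: 0.394
```

```bash
python3 - <<'E'
from h import *
o=bot.get_obs();print(o['t'],o['eef_pos'],o['q'],o['gripper_width']);r=o['tool_rot'];print(2*np.arctan2(r[2],r[1])-np.pi/2)
E
```

```text
10.05 [0.46100829 0.04501722 0.22384139] [-0.60353133  0.16217532  0.41595086  2.09806484 -0.0835696   0.89640117
  0.13388971] 0.39395654098349864
0.27409108724729525
```

>>> drive_tool:
  increments: "0 -0.002 -0.025 0;0 0 -0.025 0;0 0 -0.025 0;0 0 -0.02 0;0 0 -0.015 0;0 0 0 0;0 0 0 0"

```text
t: 10.63
eef_pos: [0.4606, 0.0445, 0.1133]
tool_rot: [-0.001, 0.603, 0.798, -0.001]
contact_force: [0.7, -0.3, 1.7]
gripper_width: 0.405
```

```bash
python3 - <<'E'
from h import *
im=bot.read_camera('scene')[:,:,::-1]; a=im[170:290,310:430]; a=cv2.resize(a,None,fx=5,fy=5,interpolation=cv2.INTER_CUBIC);a=cv2.convertScaleAbs(a,alpha=1.3); cv2.imwrite('pics/hs2.png',a)
print(bot.get_obs()['eef_pos'])
E
```

```text
[0.46121122 0.04421295 0.11403356]
```

View pics/hs2.png

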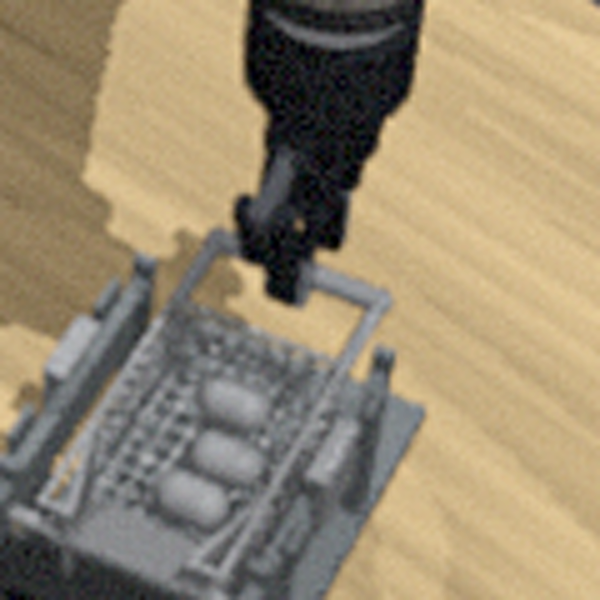

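The near finger is in front of the bar and the far one behind it, with the bar straddled. I'll go down the last 20 mm and close.

>>> drive_tool:
  increments: "0 -0.001 -0.01 0;0 0 -0.009 0;0 0 0 0;0 0 0 0"

```text
t: 11.02
eef_pos: [0.4604, 0.0419, 0.0943]
tool_rot: [-0.0, 0.604, 0.797, -0.0]
contact_force: [0.1, 0.4, 0.1]
gripper_width: 0.405
```

>>> drive_tool:
  increments: "0 0 0 0;0 0 0 0;0 0 0 0;0 0 0 0;0 0 0 0;0 0 0 0"
  grip: 0
  squeeze: 35

```text
t: 11.52
eef_pos: [0.4616, 0.0421, 0.095]
tool_rot: [0.001, 0.604, 0.797, 0.001]
contact_force: [2.9, 1.0, 0.1]
gripper_width: 0.125
```

```bash
python3 - <<'E'
from h import *
o=bot.get_obs();e=o['eef_pos'];print(e,o['contact_force'],o['gripper_width'])
# plan
a=.27;R=.1804
def P(t):
    return np.array([-.11 - (.07-R*np.cos(.0666))*0,0,0])
prev=None
for i,t in enumerate(np.arange(0,1.401,.1)):
    s=(.07-R*np.cos(.0666+t))-(.07-R*np.cos(.0666)); z=R*np.sin(.0666+t)-R*np.sin(.0666)
    c=np.array([s*np.cos(a),s*np.sin(a),z]); print(round(t,2),c.round(4), None if prev is None else (c-prev).round(4)); prev=c
E
```

```text
[0.46155881 0.04211845 0.09504736] [2.90657994 0.98515999 0.13187011] 0.12517050663110776
0.0 [0. 0. 0.] None
0.1 [0.002  0.0006 0.0179] [0.002  0.0006 0.0179]
0.2 [0.0058 0.0016 0.0355] [0.0037 0.001  0.0176]
0.3 [0.0112 0.0031 0.0527] [0.0054 0.0015 0.0171]
0.4 [0.0182 0.005  0.0691] [0.007  0.0019 0.0165]
0.5 [0.0268 0.0074 0.0848] [0.0086 0.0024 0.0157]
0.6 [0.0368 0.0102 0.0995] [0.01   0.0028 0.0147]
0.7 [0.0482 0.0134 0.1131] [0.0114 0.0032 0.0136]
0.8 [0.0609 0.0169 0.1255] [0.0127 0.0035 0.0123]
0.9 [0.0747 0.0207 0.1365] [0.0138 0.0038 0.011 ]
1.0 [0.0895 0.0248 0.1459] [0.0148 0.0041 0.0095]
1.1 [0.1051 0.0291 0.1539] [0.0156 0.0043 0.0079]
1.2 [0.1214 0.0336 0.1601] [0.0163 0.0045 0.0063]
1.3 [0.1382 0.0383 0.1646] [0.0168 0.0047 0.0045]
1.4 [0.1554 0.043  0.1674] [0.0172 0.0048 0.0028]
```

The bar is gripped: opening 0.125, about 12 mm. I'll tip along the arc at a moderate pace.

>>> drive_tool:
  increments: "0.001 0.0003 0.009 0;0.001 0.0003 0.009 0;0.002 0.0005 0.009 0;0.002 0.0005 0.009 0;0.0025 0.0007 0.0085 0;0.003 0.0008 0.0085 0;0.0035 0.001 0.008 0;0.0035 0.001 0.008 0;0.0043 0.0012 0.008 0;0.0043 0.0012 0.008 0"

```text
t: 12.35
eef_pos: [0.4866, 0.0496, 0.1798]
tool_rot: [-0.001, 0.604, 0.797, -0.001]
contact_force: [-0.6, 3.0, -5.3]
gripper_width: 0.129
```

>>> drive_tool:
  increments: "0.005 0.0014 0.0073 0;0.005 0.0014 0.0073 0;0.0057 0.0016 0.0068 0;0.0057 0.0016 0.0068 0;0.0063 0.0017 0.0062 0;0.0063 0.0017 0.0062 0;0 0 0 0;0 0 0 0"

```text
t: 13.02
eef_pos: [0.5181, 0.059, 0.2207]
tool_rot: [-0.004, 0.604, 0.797, -0.003]
contact_force: [-16.2, 0.9, 12.8]
gripper_width: 0.124
```

```bash
python3 - <<'E'
from h import *
im=bot.read_camera('scene')[:,:,::-1]; a=im[170:380,250:430]; a=cv2.resize(a,None,fx=2.8,fy=2.8,interpolation=cv2.INTER_CUBIC);a=cv2.convertScaleAbs(a,alpha=1.3); cv2.imwrite('pics/s6.png',a)
o=bot.get_obs();print(o['t'],o['eef_pos'],o['contact_force'],o['gripper_width'])
E
```

```text
13.0667 [0.51791207 0.05894737 0.22049047] [-16.50124331   2.81768013  12.39722203] 0.12662161504088873
```

View pics/s6.png

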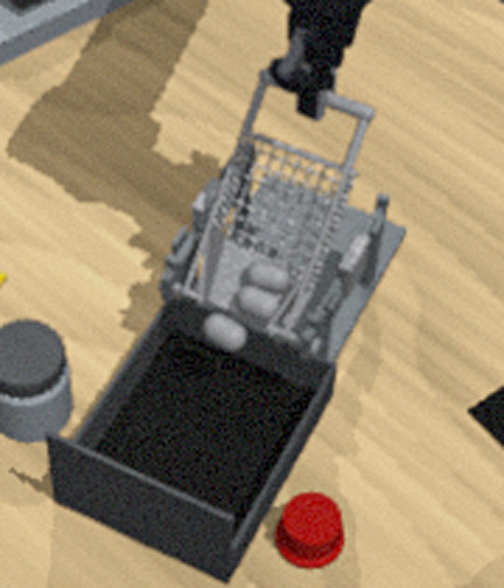

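The first pin is leaving the spout at about (225,330) in the crop. The force shows I'm cutting the arc slightly inside, so I'll correct about 2 mm outward and continue.

>>> drive_tool:
  increments: "-0.001 -0.0004 0.002 0;0.006 0.0016 0.006 0;0.0067 0.0018 0.0055 0;0.0067 0.0018 0.0055 0;0.007 0.0019 0.005 0;0.007 0.0019 0.005 0;0 0 0 0"

```text
t: 13.65
eef_pos: [0.555, 0.0702, 0.2494]
tool_rot: [-0.001, 0.603, 0.797, 0.001]
contact_force: [0.7, 6.2, -7.7]
gripper_width: 0.124
```

>>> drive_tool:
  increments: "0.0078 0.0021 0.0039 0;0.008 0.0022 0.0035 0;0.008 0.0022 0.0032 0;0.0082 0.0023 0.0025 0;0.0084 0.0023 0.0022 0;0.0084 0.0023 0.0018 0;0 0 0 0;0 0 0 0"

```text
t: 14.32
eef_pos: [0.6027, 0.0841, 0.2671]
tool_rot: [-0.002, 0.603, 0.798, 0.001]
contact_force: [-4.2, 7.5, 2.6]
gripper_width: 0.117
```

```bash
python3 - <<'E'
from h import *
im=bot.read_camera('scene')[:,:,::-1]; a=im[150:380,250:430]; a=cv2.resize(a,None,fx=2.6,fy=2.6,interpolation=cv2.INTER_CUBIC);a=cv2.convertScaleAbs(a,alpha=1.3); cv2.imwrite('pics/s7.png',a)
o=bot.get_obs();print(o['t'],o['eef_pos'],o['contact_force'],o['gripper_width'])
E
```

```text
14.3667 [0.60251103 0.08403563 0.26701459] [-3.59975546  7.27904161  1.68039638] 0.12265074676699667
```

View pics/s7.png

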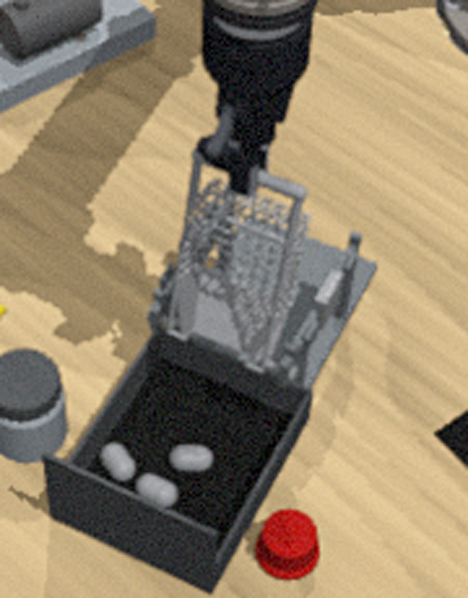

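All three pins are in the tray, at about (118,461), (157,490) and (192,457) in the crop. I'll lower the basket along the same arc.

>>> drive_tool:
  increments: "-0.0084 -0.0023 -0.0018 0;-0.0084 -0.0023 -0.0022 0;-0.0082 -0.0023 -0.0025 0;-0.008 -0.0022 -0.0032 0;-0.008 -0.0022 -0.0035 0;-0.0078 -0.0021 -0.0039 0;-0.007 -0.0019 -0.005 0;-0.007 -0.0019 -0.005 0;-0.0067 -0.0018 -0.0055 0;-0.0067 -0.0018 -0.0055 0;-0.006 -0.0016 -0.006 0;0 0 0 0"

```text
t: 15.37
eef_pos: [0.5181, 0.0584, 0.2222]
tool_rot: [-0.002, 0.604, 0.797, -0.001]
contact_force: [-9.1, 1.9, 7.9]
gripper_width: 0.123
```

>>> drive_tool:
  increments: "-0.0063 -0.0017 -0.0062 0;-0.0063 -0.0017 -0.0062 0;-0.0057 -0.0016 -0.0068 0;-0.0057 -0.0016 -0.0068 0;-0.005 -0.0014 -0.0073 0;-0.005 -0.0014 -0.0073 0;0 0 0 0"

```text
t: 15.95
eef_pos: [0.4862, 0.0488, 0.1806]
tool_rot: [0.0, 0.604, 0.797, -0.0]
contact_force: [-0.9, 1.9, -1.0]
gripper_width: 0.126
```

>>> drive_tool:
  increments: "-0.0043 -0.0012 -0.008 0;-0.004 -0.001 -0.008 0;-0.003 -0.0008 -0.008 0;-0.003 -0.0008 -0.008 0;-0.003 -0.0008 -0.0085 0;-0.0025 -0.0007 -0.0085 0;-0.0015 -0.0005 -0.009 0;-0.0013 -0.0003 -0.009 0;0 0 0 0;0 0 0 0"

```text
t: 16.78
eef_pos: [0.4636, 0.0421, 0.1139]
tool_rot: [-0.0, 0.605, 0.797, -0.001]
contact_force: [-1.8, -6.0, -0.8]
gripper_width: 0.123
```

>>> drive_tool:
  increments: "-0.001 0 -0.007 0;-0.0005 0 -0.006 0;0 0 -0.003 0;0 0 -0.001 0;0 0 0 0;0 0 0 0"

```text
t: 17.28
eef_pos: [0.4619, 0.0416, 0.0974]
tool_rot: [-0.0, 0.605, 0.796, -0.001]
contact_force: [-2.8, -6.6, -0.7]
gripper_width: 0.124
```

>>> drive_tool:
  increments: "0 0 -0.0015 0;0 0 -0.001 0;0 0 0 0;0 0 0 0"

```text
t: 17.62
eef_pos: [0.4619, 0.0416, 0.0963]
tool_rot: [-0.001, 0.605, 0.796, -0.001]
contact_force: [-8.5, -8.8, 20.7]
gripper_width: 0.123
```

The upward reaction shows the basket has seated. I'll back off, release and rise.

>>> drive_tool:
  increments: "0 0 0.0015 0;0 0 0 0;0 0 0 0"

```text
t: 17.87
eef_pos: [0.4619, 0.0416, 0.0966]
tool_rot: [-0.0, 0.605, 0.796, -0.001]
contact_force: [-2.6, -8.1, 1.4]
gripper_width: 0.121
```

>>> drive_tool:
  increments: "0 0 0 0;0 0 0 0;0 0 0 0;0 0 0 0;0 0 0 0"
  grip: 0.4

```text
t: 18.28
eef_pos: [0.4631, 0.0435, 0.0969]
tool_rot: [0.0, 0.604, 0.797, 0.0]
contact_force: [0.3, -0.8, 0.3]
gripper_width: 0.4
```

>>> drive_tool:
  increments: "0 0 0.01 0;0 0 0.02 0;0 0 0.03 0;0 0 0.03 0;0 0 0.03 0;0 -0.03 0 0;0 -0.03 0 0;0 -0.03 0 0;0 -0.03 0 0;0 -0.03 0 0;0 0 0 0;0 0 0 0"

```text
t: 19.28
eef_pos: [0.4625, -0.1087, 0.2174]
tool_rot: [0.0, 0.606, 0.795, 0.0]
contact_force: [0.2, 0.8, 0.4]
gripper_width: 0.401
```

```bash
python3 - <<'E'
from h import *
for n in("scene","top"):
    im=bot.read_camera(n); cv2.imwrite(f"pics/{n}9.png",im[:,:,::-1])
a=cv2.imread('pics/scene9.png')[190:400,250:560];cv2.imwrite('pics/s9c.png',cv2.resize(a,None,fx=2.5,fy=2.5,interpolation=cv2.INTER_CUBIC))
a=cv2.imread('pics/top9.png')[160:360,130:350];cv2.imwrite('pics/t9c.png',cv2.resize(a,None,fx=3,fy=3,interpolation=cv2.INTER_CUBIC))
o=bot.get_obs();print(o['t'],o['eef_pos'],o['contact_force'])
E
```

```text
19.3833 [ 0.46280025 -0.10624451  0.2170133 ] [0.23028265 0.64844574 0.56245894]
```

View pics/s9c.png

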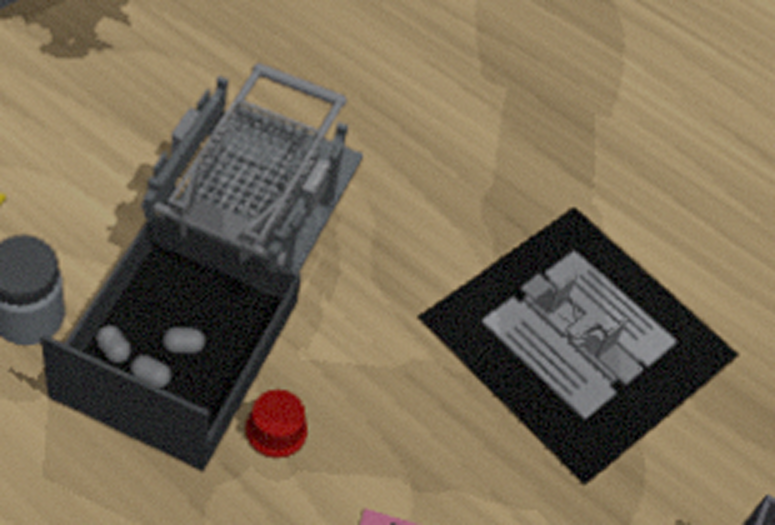

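View pics/t9c.png

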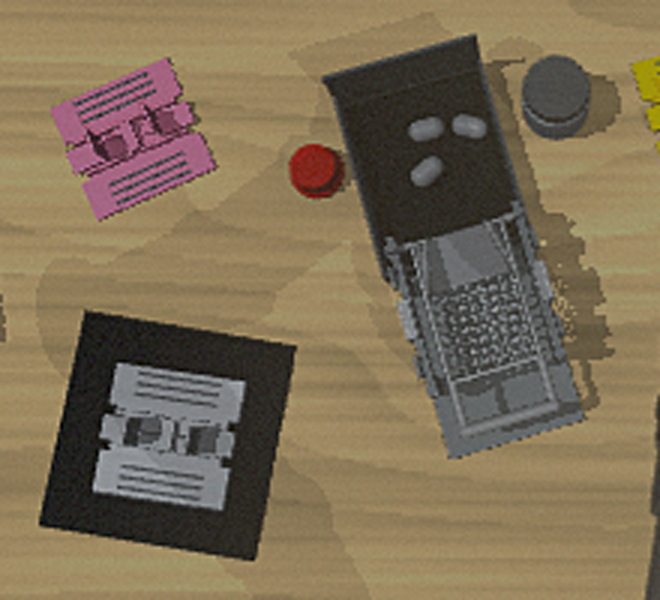

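The cover lies flat within the mat's edges. The three pins are in the tray and the basket is empty. The handle's end is at full-frame pixel (353,218), the same as before tipping, so the basket is level. The bystanders look unmoved and the arm is clear, so I'll hand in.

```bash
python3 -c "
from station import bot
print(bot.hand_in())"
```

```text
the job is handed in; nothing more can be done
None
```

I pinched the tabs, lifted the cover off and laid it flat and right way up, wholly on the mat. I then tipped the basket by its handle to about 1.3 rad until all three pins had rolled into the tray, and let it back down level. The job was handed in at about 19.4 s, with no verdict reported.

- **Cover:** in the last pictures all its corners are inside the mat's edges.
- **Pins and basket:** the three pins are in the tray and the basket is empty. The handle is at the same pixel as before tipping, so the basket is level.
- **Bystanders:** the end cap and canister looked unmoved in both views. I never went near the couplers, but I did not check them in the last pictures.
- **Forces:** the highest contact force I read was about 24 N, when the basket seated. Partway up, about 21 N showed that I was cutting the arc 1–2 mm short, and I corrected it. The robot was touching nothing at the end.

No check failed. The only disagreement was about 1 px between the two camera views when locating the stand.

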